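# Unclip the battery cover of a bench logger

### The job

Open the battery bay of the white bench logger: push the orange snap tab inward, no harder than it needs, until its hook is free of the lip, and keep it pressed while you bring that end of the blue cover up out of the bay. Then draw the cover's tongue out from under the roof at its other end without wrenching it, lift the cover off, and lay it on the middle of the grey mat, flat and right way up. Leave the other things on the bench where they are.

Things in the scene. Friction and masses are not known exactly. Their poses are not given: they have to be found in the camera images.
- housing: White bench logger, fixed, 170 x 100 x 50 mm; green display and two blue buttons on its top at one end, battery bay in the rest of the top. Origin: on the bench under the bay. x axis: level, from the tab end to the display end; z up. Spans x -75 to +95, y +-50 mm. The bay is 38 mm deep or more and open above from x = -58 to +55 mm, 62 mm wide, 70 mm at the plate.
- bay_lip (a point): Edge of the housing's 4 mm thick lip at the tab end of the bay (housing x -58 mm, z 50 mm, the top face); the tab's hook catches 3.4 mm under it. The housing's top runs on level for 17 mm outside it. Axes are the housing's.
- bay_roof (a point): Edge of the housing's 4 mm thick roof at the display end of the bay (housing x +55 mm, z 50 mm, the top face). The cover's tongue reaches 7 mm under it, with 1 mm of play above and 2 mm below. Axes are the housing's.
- lift_pin (a point): Top of a sprung pin in the bay, under the cover. It pushes up with 5 N, less as it rises, over 10 mm. Once the hook is free it raises the cover's tab end by about 12 mm and keeps it there: cover tilted about 0.1 rad, tongue still under the roof.
- cover: Blue clip-in cover, loose, about 0.12 kg with its tab. Origin: midway between the feet of its two skirts, on which it stands flat. Axes parallel to the housing's when home. Over 40 N between it and the logger harms it. Plate 68 mm wide, 4 mm thick, underside 8 mm above the origin, x -54 to +53 mm; its top is flush with the housing's when home.
- cover_grip (a point): Centre of the cover's grip ridge: 40 mm long along the cover's x, 14 mm wide along y, 22 mm high; this point is 11 mm above the plate's top and 23 mm above the skirts' feet. Axes are the cover's. To take the cover off once the tab end has risen, draw it about 12 mm level towards the tab end (-x) to free the tongue, then lift.
- cover_edge (a point): Point on the plane of the plate's top near the tab end of the cover, on its centre line, 52 mm from the grip centre; about 12 mm higher once the cover has popped up.
- tab: Orange snap tab on the cover, sliding straight in along the cover's +x on a spring: 2 N to start, then 4 N per mm; its hook also rubs on the lip, so it takes some 13 to 15 N to free. It cracks above 20 N. Origin: 29 mm below and 2 mm inside the lever face point. Axes are the cover's.
- tab_face (a point): Centre of the outer (-x) face of the tab's upright lever (4 mm thick, 24 mm wide, 28 mm above the housing's top), 17 mm above the housing's top, behind a black rubber pad. The pad is 22 mm wide and reaches from 6 to 27.5 mm above the housing's top; its pressing face is 2 to 11 mm outside this point, different on each unit and not measured: find it by touch.
- hook (a point): Tip of the tab's hook at its upper edge, below the lip when home. A finger pressing the pad also grips it by friction and may hold the cover down: with the tab still pressed in, raise the finger about 14 mm so that the cover comes up, then draw back; the hook springs out above the lip.
- mat: Grey mat, fixed, 170 x 150 x 3 mm; origin at the centre of its underside on the bench, x along the 170 mm side.
- bottle_amber: Bystander: amber bottle with black cap, 50 mm across, 101 mm high, origin under its centre.
- lens_cleaner: Bystander: small brown bottle with black cap, 30 mm across, 72 mm high, origin under its centre.
- timer: Bystander: white bench timer, 66 x 66 x 18 mm, origin under its centre.
There are look-alikes about, which are no part of the job. Of the things like the cover, leave any that is purple; of the rest the larger one is meant.

How it is judged:
By the outcome, as a careful person would: the job done as asked, in the order asked, and still so for the second after the job is handed in, with the robot touching nothing.
It also fails if it takes over 69 s, if anything falls off the work surface, if the arm or the gripper's body presses on something with over 40 N, if the wrist force passes 120 N, or if a joint passes its speed limit or range.

### The arm

A 7-joint arm with a two-finger parallel gripper is mounted at the origin on the work surface; the furniture and walls round the work are solid. World frame = base frame: x ahead of the robot, y to its left, z up, the work surface at z = 0. Lengths are in m, angles in rad, forces in N, time in s.
With the tool pointing down it reaches from about 0.425 to 0.875 m from the base axis. Payload 4.7 kg.
Tool frame: the origin (TCP) lies midway between the tips of the shut fingers; the grasp point (between the pads) lies 19 mm behind it (ctrl.grip_point_offset is the distance from the TCP to the grasp point, in m); z points along the fingers, y is the line along which they close (so a half turn about z gives the same grasp; the last joint's range is limited). The gripper opens to 87 mm and grips with 3 to 60 N. Pads are 19 mm wide; open, the fingers measure 117 mm over their backs; the gripper's body (75 mm by 190 mm) begins 51 mm behind the grasp point.
Start: joints at [1.297, 0.321, -0.07, 1.45, 0.023, 1.371, -0.057], TCP at [0.184, -0.623, 0.223] pointing down, gripper open.
Joint ranges: [-2.86, 2.86], [-0.3, 2.09], [-1.38, 1.24], [0.06, 2.45], [-1.56, 4.7], [0.09, 2.05], [-2.69, 2.69]. Speed limits (rad/s): [2.57, 2.57, 3.14, 3.14, 3.14, 3.14, 3.14].

### API

Orientations are given as a rotation vector (axis times angle).
In Python, from bench import ctrl gives the robot as it stands.
- The arm moves only by the tool move_arm, never from a script. Its argument "increments" is text: rows parted by semicolons, each of 7 numbers parted by spaces: the shift along the world's x, y, z in mm, then the turn, a rotation vector about the world's x, y, z in degrees, then the closure in counts, from 0 (fully open) to 255 (shut). A call has exactly 8 rows; each row shifts and turns the commanded pose from where the row before left it; what a row does not reach is not made up. A row lasts 1/12 s, in which the tool goes at most 41.7 mm and 7.16 degrees, less where a joint would pass 70% of its speed; a pose out of reach is approached as far as the arm can. A call with a gripper value outside its range is refused whole. The fingers move at their own pace and stop on an object; "grip_force" is the grip in N (left out, the last holds). Time passes only in rows, so rows that do not move let the fingers close, or fill a call up. It gives the time, the measured TCP pose, the force, the opening and the grip force at its end, in the units of the state.
- ctrl.get_state(): the state, without advancing time (a new reading comes with each control period).
- ctrl.get_image(name): name is "side" or "top"; returns a dict with "frame" (480x640x3 uint8, red, green, blue), "depth" (480x640 float32, m along the optical axis (not along the pixel's ray), 0 where there is no reading), "fx", "fy", "cx", "cy" (pixels), "position" and "orientation" of the camera in the world. Camera axes: x right, y down, z forward; pixel columns grow to the right and rows downward; lengths in m; the calibration is good to about 2 mm. A picture is of the moment at which its call begins.
- ctrl.close_job(): hands the job in; it is judged then, once.
Trained networks look in a picture, given as the dict that the camera call returned (one of the last four; its "shot" number tells which), for a name from the list of things; names that differ only in an ending like _2 or _b are one class to them, and where a whole thing is asked for, a point or a joint stands for the part that bears it (a point fixed in the world has none). Each returns a list of dicts, best first, with "score" (0 to 1); they miss things now and then, are a little off and sometimes report something else, mostly with a low value. They report only what shows in the picture. A call takes as long as a camera call. They do not tell look-alikes from the thing itself.
- ctrl.find_in(target, picture): "centre" ([x, y, z] in m, in world coordinates, good to about 4 mm: the middle of the surface that is visible of it).
- ctrl.silhouettes(target, picture): "region" (480x640 bool, what is visible of it).
The state is a dict: "time": time; "joint_positions": joint angles; "qd": joint speeds; "joint_torque": joint torques, N m; "position": TCP position; "tool_rot": TCP orientation; "ft_force": force on the tool from outside, world axes, zero at the start; "torque": the same for the moment, N m; "grip_width": opening from 0.0 (shut) to 1.0 (fully open); "grip_force": force on a finger pad.
Only numpy, scipy, OpenCV 4.12 (cv2) and the standard library are available. Lean on these libraries where they do the work, as an engineer would, in place of code of your own. Each camera call takes 0.05 s, during which the arm holds its last target. There are 200 camera calls.

## Working session

There is one attempt and no reset: what is moved stays moved. The work goes in short steps, Python scripts to look and compute and a tool call to move; the robot and the scene stay as the last step left them, time stands still between calls to the robot, and variables do not carry over. Pictures are saved under pics/ and viewed, at most 10 in all, crops included, and the job is handed in when it is done.

Besides the shell and the picture viewer there is one more tool, called after ">>>" as name(argument=value, ...) on one line, values as JSON. move_arm: Moves the arm, as the interface text tells. Its arguments: {"type":"object","properties":{"increments":{"type":"string"},"grip_force":{"type":"number"}},"required":["increments"]}

```bash
mkdir -p pics; cat > h.py <<'E'
from bench import ctrl
import numpy as np, cv2
from scipy.spatial.transform import Rotation as R
def rot(o):
    o=np.array(o); 
    return o if o.shape==(3,3) else (R.from_rotvec(o).as_matrix() if o.size==3 else R.from_quat(o).as_matrix())
def pts(p):
    v,u=np.mgrid[0:480,0:640]; d=p['depth']
    c=np.stack([(u-p['cx'])/p['fx']*d,(v-p['cy'])/p['fy']*d,d],-1)
    return c@rot(p['orientation']).T+np.array(p['position'])
def save(p,n): cv2.imwrite('pics/'+n,cv2.cvtColor(p['frame'],cv2.COLOR_RGB2BGR))
E
python3 - <<'E'
from h import *
s=ctrl.get_state(); print(s['time'],s['position'],s['tool_rot'],s['ft_force'])
for n in ('top','side'):
    p=ctrl.get_image(n); save(p,n+'1.png'); print(n,p['position'],p['orientation'],p['fx'])
    P=pts(p)
    for t in ('housing','cover','cover_grip','tab','tab_face','cover_edge','mat','bottle_amber','lens_cleaner','timer'):
        print(t,[(np.round(r['centre'],3).tolist(),round(r['score'],2)) for r in ctrl.find_in(t,p)][:4])
E
```

```text
0.0 [ 0.18426325 -0.62274773  0.22142756] [-3.10721740e+00 -4.50289407e-01  6.56311732e-04] [ 0.63250901  0.14539306 -0.83269995]
top [ 0.44614733 -0.07142283  1.10874249] [-2.13460982  2.19127369 -0.11737064] 481.15474071603916
housing [([0.576, -0.157, 0.052], 0.86)]
cover [([0.541, -0.16, 0.05], 0.96), ([0.327, 0.182, 0.015], 0.96), ([0.585, -0.33, 0.008], 0.59)]
cover_grip [([0.545, -0.164, 0.046], 0.88), ([0.584, -0.332, 0.01], 0.84), ([0.323, 0.183, 0.012], 0.83)]
tab [([0.621, -0.345, 0.025], 0.37)]
tab_face [([0.272, 0.204, 0.032], 0.65), ([0.622, -0.339, 0.026], 0.43)]
cover_edge [([0.324, 0.182, 0.011], 0.84), ([0.544, -0.162, 0.052], 0.75), ([0.584, -0.33, 0.01], 0.72)]
mat [([0.551, 0.12, 0.004], 0.8), ([0.539, -0.164, 0.048], 0.38)]
bottle_amber [([0.761, 0.021, 0.074], 0.76)]
lens_cleaner [([0.751, -0.249, 0.05], 0.69)]
timer [([0.361, -0.327, 0.015], 0.78)]
side [ 0.57322121 -1.07865961  0.58350711] [-2.05764455 -0.01963274  0.02085368] 504.82914527931433
housing [([0.568, -0.208, 0.036], 0.66)]
cover [([0.54, -0.172, 0.048], 0.92), ([0.591, -0.341, 0.007], 0.72), ([0.322, 0.174, 0.015], 0.67)]
cover_grip [([0.537, -0.172, 0.052], 0.78), ([0.588, -0.346, 0.009], 0.76), ([0.32, 0.175, 0.012], 0.73), ([0.489, -0.178, 0.066], 0.45)]
tab [([0.486, -0.18, 0.07], 0.62), ([0.271, 0.202, 0.021], 0.6)]
tab_face [([0.271, 0.2, 0.028], 0.55), ([0.629, -0.351, 0.021], 0.45)]
cover_edge [([0.59, -0.342, 0.01], 0.75), ([0.54, -0.172, 0.052], 0.74), ([0.326, 0.174, 0.014], 0.65)]
mat [([0.553, 0.111, 0.002], 0.83)]
bottle_amber [([0.771, 0.008, 0.057], 0.96)]
lens_cleaner [([0.756, -0.267, 0.041], 0.8), ([0.565, -0.21, 0.04], 0.57)]
timer [([0.359, -0.34, 0.017], 0.74)]
```

View pics/top1.png

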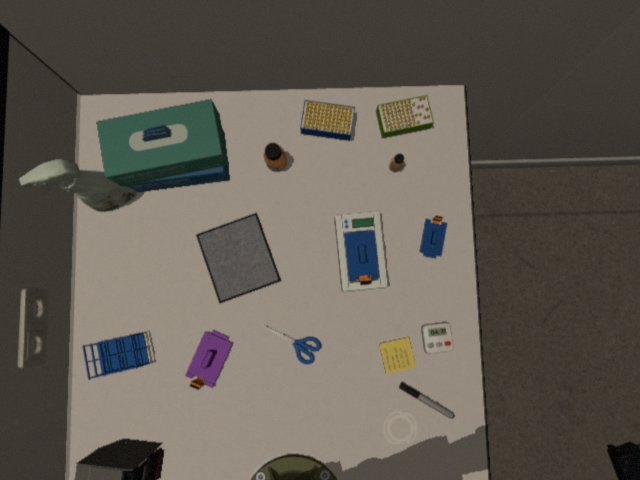

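View pics/side1.png

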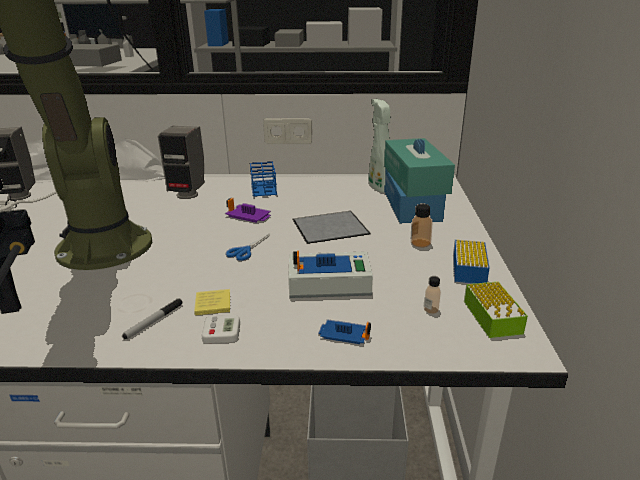

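```bash
python3 - <<'E'
from h import *
for n in ('top','side'):
    p=ctrl.get_image(n);P=pts(p)
    F=p['frame'].astype(int)
    near=(abs(P[...,0]-.56)<.16)&(abs(P[...,1]+.165)<.1)&(p['depth']>0)
    # housing top face + cover plate
    m=near&(abs(P[...,2]-.05)<.005)
    q=P[m]; r=cv2.minAreaRect((q[:,:2]*1000).astype(np.float32)); print(n,'top z',np.median(q[:,2]),r)
    hsv=cv2.cvtColor(p['frame'],cv2.COLOR_RGB2HSV)
    orange=near&(hsv[...,0]>4)&(hsv[...,0]<22)&(hsv[...,1]>130)&(P[...,2]>.045)
    blue=near&(hsv[...,0]>95)&(hsv[...,0]<125)&(hsv[...,1]>90)
    ridge=blue&(P[...,2]>.068)&(P[...,2]<.08)
    plate=blue&(abs(P[...,2]-.05)<.006)
    dark=near&(hsv[...,2]<60)&(P[...,2]>.055)
    for k,mm in (('orange',orange),('ridge',ridge),('plate',plate),('dark',dark)):
        q=P[mm]
        if len(q)<5: print(k,len(q)); continue
        print(k,len(q),q.mean(0).round(4),q.min(0).round(4),q.max(0).round(4),cv2.minAreaRect((q[:,:2]*1000).astype(np.float32)))
    mk=(P[...,2]>.0)&(P[...,2]<.008)
    s=ctrl.silhouettes('mat',p)
    if s: q=P[s[0]['region']&mk]; print('mat',cv2.minAreaRect((q[:,:2]*1000).astype(np.float32)),np.median(q[:,2]))
E
```

```text
top top z 0.05060812436865059 ((554.89794921875, -163.01190185546875), (169.84274291992188, 100.34426879882812), 3.976963520050049)
orange 55 [ 0.49   -0.1669  0.0698] [ 0.4831 -0.1781  0.0452] [ 0.4975 -0.1558  0.0813] ((490.22906494140625, -167.01548767089844), (22.31180763244629, 14.381834030151367), 88.75025939941406)
ridge 114 [ 0.5464 -0.1631  0.0729] [ 0.5267 -0.1702  0.0681] [ 0.5659 -0.1557  0.0773] ((546.4940185546875, -163.2384033203125), (39.45272445678711, 13.84778881072998), 3.420898914337158)
plate 1241 [ 0.5462 -0.1631  0.0512] [ 0.4892 -0.1997  0.0449] [ 0.6227 -0.1271  0.0559] ((557.7193603515625, -162.75869750976562), (133.7329559326172, 66.8603744506836), 3.787425994873047)
dark 35 [ 0.4957 -0.1664  0.0762] [ 0.479  -0.1783  0.0641] [ 0.5599 -0.1557  0.0816] ((519.7586669921875, -167.0270538330078), (81.01199340820312, 19.745784759521484), 2.2753899097442627)
mat ((551.4716186523438, 117.90632629394531), (172.54019165039062, 151.92178344726562), 18.60570526123047) 0.003620240858493773
side top z 0.0503408199754935 ((553.7135620117188, -166.08062744140625), (169.48
[... 237 characters left out ...]
50572205)
ridge 83 [ 0.5373 -0.17    0.0723] [ 0.4814 -0.1816  0.0683] [ 0.5642 -0.1607  0.0798] ((523.345703125, -170.02474975585938), (82.77826690673828, 15.690428733825684), 5.814092636108398)
plate 678 [ 0.5476 -0.1718  0.0509] [ 0.491  -0.2036  0.045 ] [ 0.6217 -0.1316  0.056 ] ((557.2265014648438, -167.08570861816406), (130.81231689453125, 69.3218765258789), 1.6557745933532715)
dark 71 [ 0.5145 -0.1747  0.0668] [ 0.4814 -0.1831  0.056 ] [ 0.558  -0.1662  0.0798] ((519.451904296875, -175.8863983154297), (16.836132049560547, 76.75550079345703), 88.04825592041016)
mat ((549.37158203125, 115.11357879638672), (169.1121063232422, 154.47232055664062), 18.127639770507812) 0.0033700777039453733
```

The top view shows the logger at about (360,250) px with its display up and the orange tab towards the robot at (365,280) px. The mat is at (238,257) px. The purple look-alike is at (210,357) px and the small blue one at (433,237) px. The side view agrees. Measured in the world frame: housing yaw about +3.8°, origin about (0.544, -0.165), top at z 0.050, all matching the given sizes. I'm moving in with the fingers shut.

>>> move_arm(increments="20 34 0 0 0 -1.6 255; 20 34 0 0 0 -1.6 255; 20 34 0 0 0 -1.6 255; 20 34 0 0 0 -1.6 255; 20 34 0 0 0 -1.6 255; 20 34 0 0 0 -1.6 255; 20 34 0 0 0 -1.6 255; 20 34 0 0 0 -1.6 255", grip_force=20)

```text
time: 1.97
position: [0.3451, -0.3495, 0.2229]
tool_rot: [3.139, 0.099, 0.0]
ft_force: [1.1, 0.1, 0.1]
grip_width: 0.479
grip_force: 0.0
```

>>> move_arm(increments="12 23 -5 0 0 0 255; 12 23 -10 0 0 0 255; 13 23 -15 0 0 0 255; 13 23 -20 0 0 0 255; 13 23 -20 0 0 0 255; 13 23 -20 0 0 0 255; 13 23 -20 0 0 0 255; 11 19 -15 0 0 0.2 255")

```text
time: 2.63
position: [0.4447, -0.1692, 0.0964]
tool_rot: [-3.139, -0.108, 0.001]
ft_force: [0.0, -0.1, 0.1]
grip_width: 0.012
grip_force: 0.0
```

>>> move_arm(increments="0 0 -10 0 0 0 255; 0 0 -10 0 0 0 255; 0 0 -10 0 0 0 255; 0 0 -5 0 0 0 255; 0 0 -3 0 0 0 255; 0 0 0 0 0 0 255; 0 0 0 0 0 0 255; 0 0 0 0 0 0 255")

```text
time: 3.3
position: [0.4448, -0.1719, 0.0602]
tool_rot: [3.139, 0.105, 0.002]
ft_force: [1.1, -0.2, 0.2]
grip_width: 0.002
grip_force: 0.0
```

```bash
python3 - <<'E'
from h import *
p=ctrl.get_image('side')
c=p['frame'][210:310,270:390]
cv2.imwrite('pics/side2.png',cv2.cvtColor(cv2.resize(c,None,fx=6,fy=6,interpolation=cv2.INTER_CUBIC),cv2.COLOR_RGB2BGR))
s=ctrl.get_state(); print(s['position'],s['tool_rot'],s['ft_force'],s['grip_width'],s['time'])
E
```

```text
[ 0.44486278 -0.17178337  0.06020444] [3.13905126e+00 1.05707210e-01 1.57534005e-03] [0.46724526 0.0830165  0.05762617] 0.004626112155415937 3.35
```

View pics/side2.png

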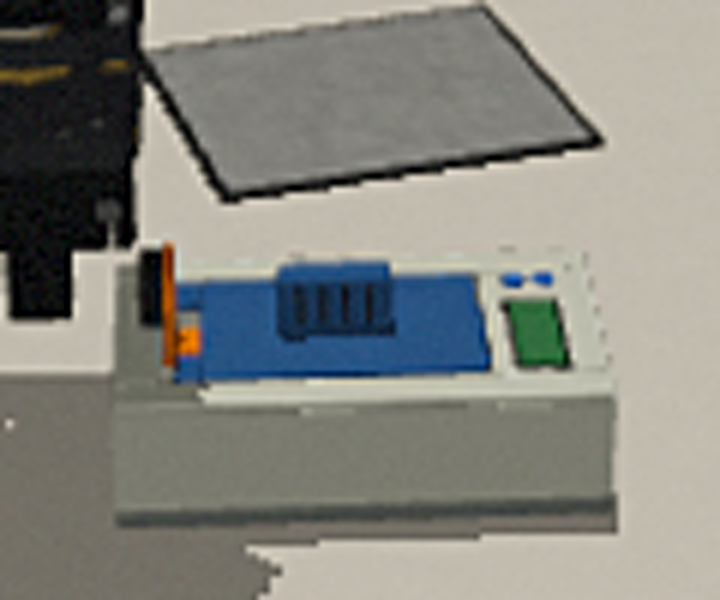

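The picture shows the finger's front edge at crop x 72 and the pad face at 140, about 21 mm apart. The finger tip is level with the lower part of the pad. I'm closing in gently.

>>> move_arm(increments="4 0.8 0 0 0 0 255; 4 0.8 0 0 0 0 255; 4 0.8 0 0 0 0 255; 2 0.4 0 0 0 0 255; 1 0 0 0 0 0 255; 0 0 0 0 0 0 255; 0 0 0 0 0 0 255; 0 0 0 0 0 0 255")

```text
time: 4.02
position: [0.4593, -0.1685, 0.0595]
tool_rot: [3.14, 0.107, -0.001]
ft_force: [0.0, 0.6, -0.2]
grip_width: 0.007
grip_force: 0.0
```

>>> move_arm(increments="0.5 0 0 0 0 0 255; 0.5 0 0 0 0 0 255; 0.5 0 0 0 0 0 255; 0.5 0 0 0 0 0 255; 0 0 0 0 0 0 255; 0 0 0 0 0 0 255; 0 0 0 0 0 0 255; 0 0 0 0 0 0 255")

```text
time: 4.68
position: [0.4615, -0.1685, 0.0596]
tool_rot: [3.14, 0.107, -0.0]
ft_force: [-0.2, -0.2, 1.1]
grip_width: 0.006
grip_force: 0.0
```

>>> move_arm(increments="0.5 0 0 0 0 0 255; 0.5 0.1 0 0 0 0 255; 0.5 0 0 0 0 0 255; 0.5 0 0 0 0 0 255; 0 0 0 0 0 0 255; 0 0 0 0 0 0 255; 0 0 0 0 0 0 255; 0 0 0 0 0 0 255")

```text
time: 5.35
position: [0.4635, -0.1684, 0.0596]
tool_rot: [3.14, 0.107, -0.0]
ft_force: [-0.4, -0.3, -0.6]
grip_width: 0.005
grip_force: 0.0
```

>>> move_arm(increments="0.5 0 0 0 0 0 255; 0.5 0.1 0 0 0 0 255; 0.5 0 0 0 0 0 255; 0.5 0 0 0 0 0 255; 0 0 0 0 0 0 255; 0 0 0 0 0 0 255; 0 0 0 0 0 0 255; 0 0 0 0 0 0 255")

```text
time: 6.02
position: [0.4654, -0.1683, 0.0596]
tool_rot: [3.14, 0.107, -0.0]
ft_force: [-0.2, -0.0, 0.1]
grip_width: 0.006
grip_force: 0.0
```

>>> move_arm(increments="0.5 0 0 0 0 0 255; 0.5 0.1 0 0 0 0 255; 0.5 0 0 0 0 0 255; 0.5 0 0 0 0 0 255; 0 0 0 0 0 0 255; 0 0 0 0 0 0 255; 0 0 0 0 0 0 255; 0 0 0 0 0 0 255")

```text
time: 6.68
position: [0.4673, -0.1682, 0.0595]
tool_rot: [3.14, 0.107, -0.001]
ft_force: [-0.7, 0.3, -0.3]
grip_width: 0.008
grip_force: 0.6
```

>>> move_arm(increments="0.5 0 0 0 0 0 255; 0.5 0.1 0 0 0 0 255; 0 0 0 0 0 0 255; 0 0 0 0 0 0 255; 0 0 0 0 0 0 255; 0 0 0 0 0 0 255; 0 0 0 0 0 0 255; 0 0 0 0 0 0 255")

```text
time: 7.35
position: [0.4681, -0.1681, 0.0595]
tool_rot: [3.14, 0.107, -0.001]
ft_force: [-4.5, -0.4, 2.1]
grip_width: 0.01
grip_force: 2.1
```

>>> move_arm(increments="0.5 0 0 0 0 0 255; 0.5 0.1 0 0 0 0 255; 0 0 0 0 0 0 255; 0 0 0 0 0 0 255; 0 0 0 0 0 0 255; 0 0 0 0 0 0 255; 0 0 0 0 0 0 255; 0 0 0 0 0 0 255")

```text
time: 8.02
position: [0.4688, -0.1681, 0.0595]
tool_rot: [3.14, 0.106, -0.002]
ft_force: [-5.2, -0.7, 4.3]
grip_width: 0.005
grip_force: 2.8
```

>>> move_arm(increments="0.5 0 0 0 0 0 255; 0.5 0.1 0 0 0 0 255; 0 0 0 0 0 0 255; 0 0 0 0 0 0 255; 0 0 0 0 0 0 255; 0 0 0 0 0 0 255; 0 0 0 0 0 0 255; 0 0 0 0 0 0 255")

```text
time: 8.68
position: [0.4691, -0.1681, 0.0594]
tool_rot: [-3.14, -0.106, 0.005]
ft_force: [-6.7, -0.2, 4.1]
grip_width: 0.006
grip_force: 3.6
```

>>> move_arm(increments="0.5 0 0 0 0 0 255; 0.5 0.1 0 0 0 0 255; 0.5 0 0 0 0 0 255; 0 0 0 0 0 0 255; 0 0 0 0 0 0 255; 0 0 0 0 0 0 255; 0 0 0 0 0 0 255; 0 0 0 0 0 0 255")

```text
time: 9.35
position: [0.4696, -0.168, 0.0591]
tool_rot: [-3.14, -0.106, 0.008]
ft_force: [-9.6, -0.4, 5.3]
grip_width: 0.005
grip_force: 4.5
```

>>> move_arm(increments="0.5 0 0 0 0 0 255; 0.5 0.1 0 0 0 0 255; 0.5 0 0 0 0 0 255; 0 0 0 0 0 0 255; 0 0 0 0 0 0 255; 0 0 0 0 0 0 255; 0 0 0 0 0 0 255; 0 0 0 0 0 0 255")

```text
time: 10.02
position: [0.4702, -0.168, 0.0589]
tool_rot: [-3.139, -0.105, 0.011]
ft_force: [-10.2, -1.2, 6.5]
grip_width: 0.005
grip_force: 5.6
```

>>> move_arm(increments="0.5 0 0 0 0 0 255; 0.5 0.1 0 0 0 0 255; 0.5 0 0 0 0 0 255; 0 0 0 0 0 0 255; 0 0 0 0 0 0 255; 0 0 0 0 0 0 255; 0 0 0 0 0 0 255; 0 0 0 0 0 0 255")

```text
time: 10.68
position: [0.4708, -0.168, 0.0589]
tool_rot: [-3.139, -0.105, 0.014]
ft_force: [-13.3, -0.0, 9.5]
grip_width: 0.005
grip_force: 6.7
```

>>> move_arm(increments="0.5 0 0 0 0 0 255; 0.5 0.1 0 0 0 0 255; 0 0 0 0 0 0 255; 0 0 0 0 0 0 255; 0 0 0 0 0 0 255; 0 0 0 0 0 0 255; 0 0 0 0 0 0 255; 0 0 0 0 0 0 255")

```text
time: 11.35
position: [0.4713, -0.1679, 0.0589]
tool_rot: [-3.139, -0.105, 0.016]
ft_force: [-15.1, 0.6, 10.6]
grip_width: 0.007
grip_force: 7.5
```

```bash
python3 - <<'E'
from h import *
p=ctrl.get_image('side')
c=p['frame'][210:310,270:390]
cv2.imwrite('pics/side3.png',cv2.cvtColor(cv2.resize(c,None,fx=6,fy=6,interpolation=cv2.INTER_CUBIC),cv2.COLOR_RGB2BGR))
for i in range(3): 
    s=ctrl.get_state(); print(s['position'],s['ft_force'],s['torque'])
E
```

```text
[ 0.47126111 -0.16797741  0.05889916] [-14.13351234   0.39216188  10.10678471] [-0.01847546  3.26391217  0.00612312]
[ 0.47126111 -0.16797741  0.05889916] [-14.13351234   0.39216188  10.10678471] [-0.01847546  3.26391217  0.00612312]
[ 0.47126111 -0.16797741  0.05889916] [-14.13351234   0.39216188  10.10678471] [-0.01847546  3.26391217  0.00612312]
```

View pics/side3.png

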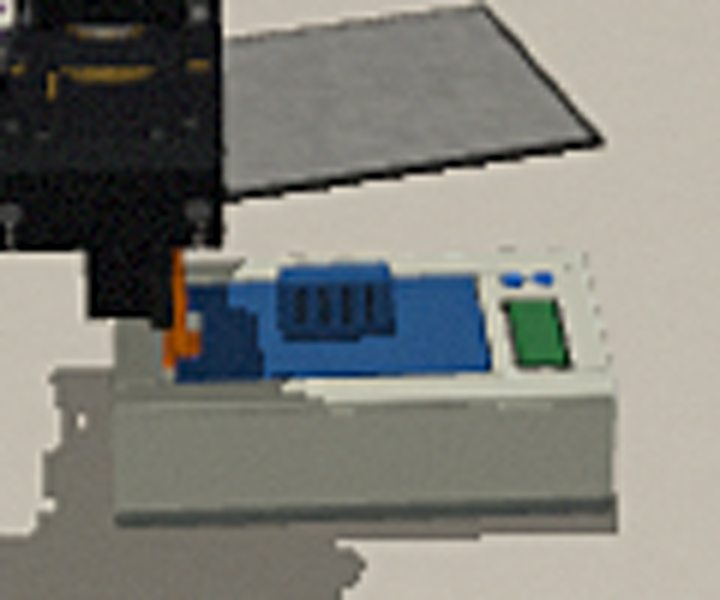

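The lever has moved in about 3 mm at 14 N and the cover is still flush, held down by pad friction (fz +10). Next I'm raising it a little with the tab kept pressed.

>>> move_arm(increments="0.3 0 0.5 0 0 0 255; 0 0 0.5 0 0 0 255; 0 0 0.5 0 0 0 255; 0 0 0.5 0 0 0 255; 0 0 0 0 0 0 255; 0 0 0 0 0 0 255; 0 0 0 0 0 0 255; 0 0 0 0 0 0 255")

```text
time: 12.07
position: [0.4712, -0.1679, 0.0601]
tool_rot: [-3.139, -0.105, 0.017]
ft_force: [-13.6, -0.3, 5.8]
grip_width: 0.007
grip_force: 6.8
```

>>> move_arm(increments="0.3 0 0.5 0 0 0 255; 0.2 0 0.5 0 0 0 255; 0 0 0.5 0 0 0 255; 0 0 0.5 0 0 0 255; 0 0 0 0 0 0 255; 0 0 0 0 0 0 255; 0 0 0 0 0 0 255; 0 0 0 0 0 0 255")

```text
time: 12.73
position: [0.4716, -0.1679, 0.062]
tool_rot: [-3.139, -0.105, 0.017]
ft_force: [-13.7, -0.7, 4.8]
grip_width: 0.005
grip_force: 6.8
```

>>> move_arm(increments="0 0 0.7 0 0 0 255; 0.1 0 0.7 0 0 0 255; 0.1 0 0.7 0 0 0 255; 0.1 0 0.7 0 0 0 255; 0.1 0 0.7 0 0 0 255; 0.1 0 0.5 0 0 0 255; 0 0 0 0 0 0 255; 0 0 0 0 0 0 255")

```text
time: 13.4
position: [0.4723, -0.1679, 0.066]
tool_rot: [-3.139, -0.105, 0.016]
ft_force: [-13.5, -1.1, 4.3]
grip_width: 0.007
grip_force: 6.5
```

>>> move_arm(increments="0.1 0 1 0 0 0 255; 0.1 0 1 0 0 0 255; 0.1 0 1 0 0 0 255; 0.1 0 1 0 0 0 255; 0.1 0 1 0 0 0 255; 0.1 0 1 0 0 0 255; 0 0 0.5 0 0 0 255; 0 0 0 0 0 0 255")

```text
time: 14.07
position: [0.4732, -0.1678, 0.0724]
tool_rot: [-3.139, -0.105, 0.015]
ft_force: [-10.9, -0.6, 1.7]
grip_width: 0.001
grip_force: 5.9
```

>>> move_arm(increments="0 0 0.7 0 0 0 255; 0 0 0.7 0 0 0 255; 0 0 0.7 0 0 0 255; 0 0 0.4 0 0 0 255; 0 0 0 0 0 0 255; 0 0 0 0 0 0 255; 0 0 0 0 0 0 255; 0 0 0 0 0 0 255")

```text
time: 14.73
position: [0.4737, -0.1678, 0.075]
tool_rot: [-3.139, -0.105, 0.014]
ft_force: [-11.3, -1.1, 1.5]
grip_width: 0.004
grip_force: 5.5
```

```bash
python3 - <<'E'
from h import *
p=ctrl.get_image('side')
c=p['frame'][210:310,270:390]
cv2.imwrite('pics/side4.png',cv2.cvtColor(cv2.resize(c,None,fx=6,fy=6,interpolation=cv2.INTER_CUBIC),cv2.COLOR_RGB2BGR))
E
```

```text
(no output)
```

View pics/side4.png

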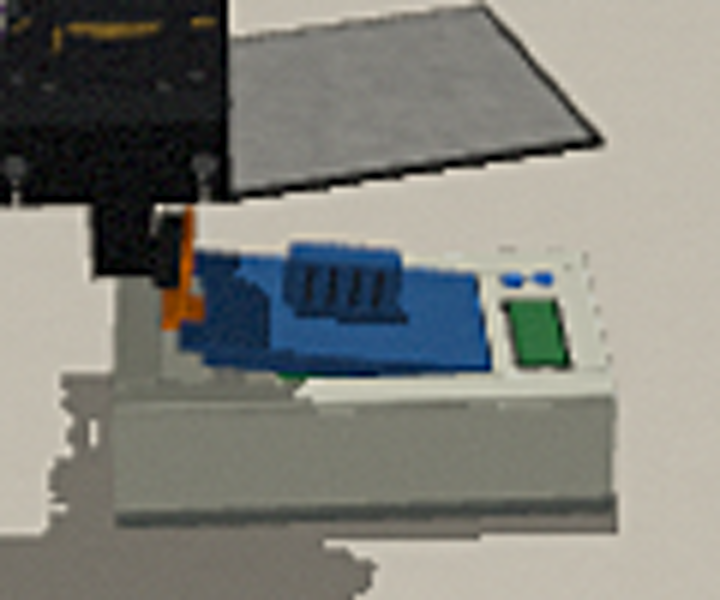

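The tab end is clearly up: plate edge at crop (200,360), the dark bay showing beneath it, and the tongue still under the roof. Drawing back now.

>>> move_arm(increments="-1 0 0 0 0 0 255; -1.5 -0.1 0 0 0 0 255; -2 -0.1 0 0 0 0 255; -2 -0.1 0 0 0 0 255; -3 -0.2 0 0 0 0 255; -4 -0.3 0 0 0 0 255; -6 -0.4 0 0 0 0 255; -8 0 0 0 0 0 255")

```text
time: 15.45
position: [0.451, -0.1686, 0.077]
tool_rot: [3.139, 0.108, 0.003]
ft_force: [0.4, 0.7, 0.4]
grip_width: 0.01
grip_force: 0.0
```

>>> move_arm(increments="-5 0 10 0 0 0 255; 0 0 20 0 0 0 150; 0 0 20 0 0 0 50; 0 0 20 0 0 0 0; 0 0 10 0 0 0 0; 0 0 0 0 0 0 0; 0 0 0 0 0 0 0; 0 0 0 0 0 0 0")

```text
time: 16.12
position: [0.4446, -0.1685, 0.1556]
tool_rot: [-3.139, -0.106, 0.002]
ft_force: [-0.2, -0.4, -1.7]
grip_width: 0.447
grip_force: 0.0
```

```bash
python3 - <<'E'
from h import *
s=ctrl.get_state(); print(s['position'],s['tool_rot'],s['ft_force'],s['time'])
p=ctrl.get_image('side')
c=p['frame'][210:310,270:390]
cv2.imwrite('pics/side5.png',cv2.cvtColor(cv2.resize(c,None,fx=6,fy=6,interpolation=cv2.INTER_CUBIC),cv2.COLOR_RGB2BGR))
for n in('side','top'):
    p=ctrl.get_image(n); P=pts(p)
    near=(abs(P[...,0]-.56)<.11)&(abs(P[...,1]+.165)<.06)&(p['depth']>0)
    hsv=cv2.cvtColor(p['frame'],cv2.COLOR_RGB2HSV)
    blue=near&(hsv[...,0]>95)&(hsv[...,0]<125)&(hsv[...,1]>90)&(P[...,2]>.04)
    print(n,[(np.round(r['centre'],4),r['score']) for r in ctrl.find_in('cover_grip',p)])
    # plate: side strips away from ridge
    x=P[...,0]-.5443; y=P[...,1]+.166-.066*x
    q=P[blue&(abs(y)>.012)&(abs(y)<.03)&(abs(x)<.05)]
    if len(q)>50:
        co=np.polyfit(q[:,0]-.5443,q[:,2],1); print('plate slope,z0',co,len(q))
        r=blue&(P[...,2]>np.polyval(co,P[...,0]-.5443)+.015)&(P[...,0]>.505)
        q=P[r]; print('ridge',len(q),q.mean(0),cv2.minAreaRect((q[:,:2]*1000).astype(np.float32)),q.max(0))
E
```

```text
[ 0.44458681 -0.16851226  0.15561064] [-3.13927632e+00 -1.06493100e-01  2.20129661e-03] [-0.19894166 -0.43150625 -1.66113919] 16.1167
side [(array([ 0.5383, -0.1747,  0.0586]), 0.9), (array([0.317 , 0.1741, 0.0131]), 0.77), (array([ 0.5858, -0.3454,  0.0069]), 0.7)]
plate slope,z0 [-0.10073734  0.05509559] 374
ridge 97 [ 0.5490039  -0.16957843  0.07479524] ((548.7457885742188, -168.63980102539062), (39.13491439819336, 12.604355812072754), 7.453647136688232) [ 0.56828674 -0.16136471  0.07986504]
top [(array([0.3246, 0.1851, 0.0102]), 0.64), (array([ 0.5854, -0.3357,  0.0121]), 0.63), (array([ 0.5505, -0.1602,  0.0534]), 0.57)]
plate slope,z0 [-0.24327854  0.05906372] 592
ridge 118 [ 0.55087121 -0.16293813  0.07745651] ((550.58740234375, -163.312744140625), (39.979427337646484, 14.502310752868652), 4.757399082183838) [ 0.57021488 -0.15533404  0.08393512]
```

View pics/side5.png

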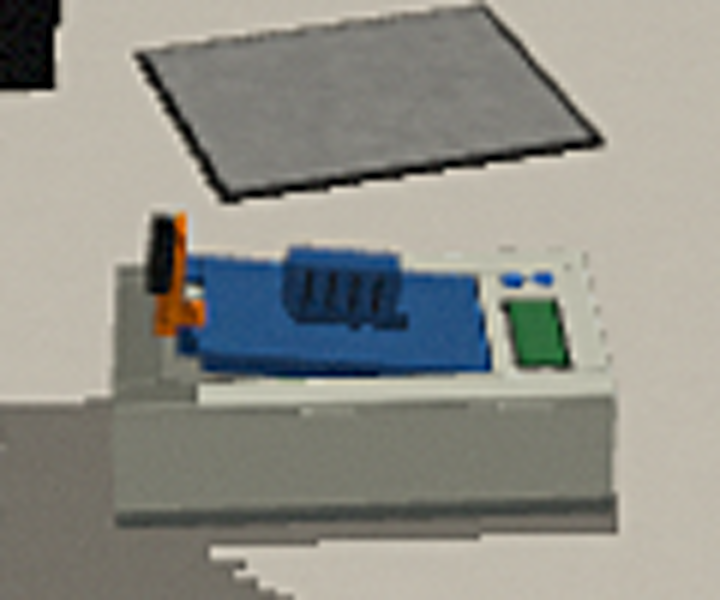

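The hook is free, the tab has sprung out above the lip, and the cover is propped at about 0.10 rad. I'm gripping the ridge with the tool tilted to match.

>>> move_arm(increments="20 0.5 0 -0.08 1.2 0 110; 20 0.5 0 -0.08 1.2 0 110; 20 0.5 0 -0.08 1.2 0 110; 20 0.5 0 -0.08 1.2 0 110; 18 0.5 -5 -0.08 1.0 0 110; 5.5 0 -15 0 0 0 110; 0 0 -15 0 0 0 110; 0 0 -10 0 0 0 110")

```text
time: 17.03
position: [0.5475, -0.1657, 0.1086]
tool_rot: [3.134, 0.107, -0.164]
ft_force: [-0.6, -0.7, -0.8]
grip_width: 0.571
grip_force: 0.0
```

>>> move_arm(increments="0 0 -10 0 0 0 110; 0 0 -10 0 0 0 110; 0 0 -10 0 0 0 110; 0 0 -7 0 0 0 110; 0 0 -5 0 0 0 110; 0 0 -2 0 0 0 110; 0 0 0 0 0 0 110; 0 0 0 0 0 0 110")

```text
time: 17.7
position: [0.5492, -0.1662, 0.068]
tool_rot: [3.132, 0.106, -0.158]
ft_force: [0.9, 0.1, 0.8]
grip_width: 0.571
grip_force: 0.0
```

>>> move_arm(increments="-0.5 0 -3 0 0 0 110; -0.5 0 -3 0 0 0 110; 0 0 -2 0 0 0 110; 0 0 0 0 0 0 110; 0 0 0 0 0 0 110; 0 0 0 0 0 0 110; 0 0 0 0 0 0 110; 0 0 0 0 0 0 110")

```text
time: 18.37
position: [0.548, -0.1662, 0.0597]
tool_rot: [3.132, 0.106, -0.159]
ft_force: [-0.6, -0.3, -1.0]
grip_width: 0.57
grip_force: 0.0
```

Tilt is about 5.8° and nothing is touching. Closing the fingers.

>>> move_arm(increments="0 0 0 0 0 0 170; 0 0 0 0 0 0 200; 0 0 0 0 0 0 225; 0 0 0 0 0 0 255; 0 0 0 0 0 0 255; 0 0 0 0 0 0 255; 0 0 0 0 0 0 255; 0 0 0 0 0 0 255", grip_force=20)

```text
time: 19.03
position: [0.5477, -0.1651, 0.0596]
tool_rot: [3.133, 0.107, -0.16]
ft_force: [-1.3, 2.3, 0.7]
grip_width: 0.159
grip_force: 20.0
```

>>> move_arm(increments="0 0 0 0 0 0 255; 0 0 0 0 0 0 255; 0 0 0 0 0 0 255; -0.5 0 0 0 0 0 255; -0.5 0 0 0 0 0 255; -0.5 0 0 0 0 0 255; -0.5 -0.1 0 0 0 0 255; 0 0 0 0 0 0 255", grip_force=30)

```text
time: 19.7
position: [0.5472, -0.1654, 0.0598]
tool_rot: [3.133, 0.108, -0.155]
ft_force: [2.6, 4.4, -0.3]
grip_width: 0.161
grip_force: 30.0
```

>>> move_arm(increments="0 0.5 0 0 0 0 255; -0.5 0.5 0 0 0 0 255; -0.5 0 0 0 0 0 255; -0.5 0 0 0 0 0 255; -0.5 0 0 0 0 0 255; -0.5 0 0 0 0 0 255; -0.5 0 0 0 0 0 255; 0 0 0 0 0 0 255")

```text
time: 20.37
position: [0.5429, -0.1655, 0.0598]
tool_rot: [3.132, 0.106, -0.159]
ft_force: [2.1, 2.6, 2.2]
grip_width: 0.158
grip_force: 30.0
```

>>> move_arm(increments="-0.5 0 0 0 0 0 255; -1 0 0 0 0 0 255; -1 0 0 0 0 0 255; -1 0 0 0 0 0 255; -0.5 0 0 0 0 0 255; 0 0 0 0 0 0 255; 0 0 0 0 0 0 255; 0 0 0 0 0 0 255")

```text
time: 21.03
position: [0.5386, -0.1657, 0.0596]
tool_rot: [3.132, 0.106, -0.16]
ft_force: [1.7, 1.9, 1.9]
grip_width: 0.159
grip_force: 30.0
```

>>> move_arm(increments="-1 0 0 0 0 0 255; -1 -0.1 0 0 0 0 255; -1 -0.1 0 0 0 0 255; -1 -0.1 0 0 0 0 255; -0.5 0 0 0 0 0 255; 0 0 0 0 0 0 255; 0 0 0 0 0 0 255; 0 0 0 0 0 0 255")

```text
time: 21.7
position: [0.5343, -0.1659, 0.0596]
tool_rot: [3.132, 0.106, -0.159]
ft_force: [2.2, -0.2, 1.6]
grip_width: 0.158
grip_force: 30.0
```

```bash
python3 - <<'E'
from h import *
p=ctrl.get_image('side')
c=p['frame'][210:310,270:390]
cv2.imwrite('pics/side6.png',cv2.cvtColor(cv2.resize(c,None,fx=6,fy=6,interpolation=cv2.INTER_CUBIC),cv2.COLOR_RGB2BGR))
E
```

```text
(no output)
```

View pics/side6.png

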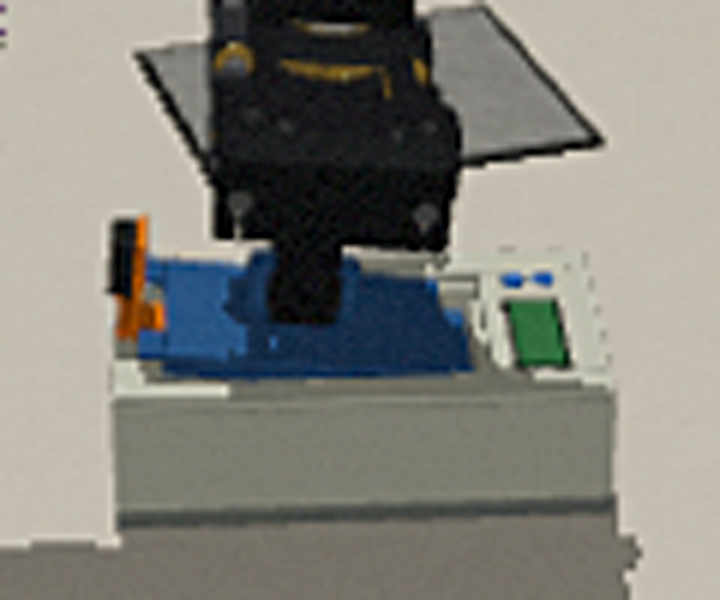

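The tab has shifted about 40 px (13.5 mm), and the tongue's end at (462,325) is clear of the roof edge at about (485,320). Lifting.

>>> move_arm(increments="0 0 1 0 0 0 255; 0 0 1 0 0 0 255; 0 0 2 0 0 0 255; 0 0 3 0 0 0 255; 0 0 4 0 0 0 255; 0 0 5 0 0 0 255; 0 0 5 0 0 0 255; 0 0 5 0 0 0 255")

```text
time: 22.42
position: [0.5344, -0.1656, 0.0862]
tool_rot: [3.132, 0.106, -0.159]
ft_force: [0.3, 0.6, -0.8]
grip_width: 0.158
grip_force: 30.0
```

>>> move_arm(increments="0 0 10 0 0 0 255; 0 0 15 0 0 0 255; 0 0 15 0 0 0 255; 0 0 15 0.1 -1.2 0 255; 0 0 10 0.1 -1.2 0 255; 0 0 5 0.1 -1.2 0 255; 0 0 0 0.1 -1.2 0 255; 0 0 0 0 -1 0 255")

```text
time: 23.08
position: [0.5339, -0.1658, 0.1555]
tool_rot: [3.139, 0.106, 0.002]
ft_force: [-0.5, -0.1, -1.4]
grip_width: 0.162
grip_force: 30.0
```

>>> move_arm(increments="2 35 0 0 0 0 255; 2 38 0 0 0 0 255; 2 38 0 0 0 0 255; 2 38 0 0 0 0 255; 2 38 0 0 0 0 255; 2 38 0 0 0 0 255; 2 34 -5 0 0 0 255; 2 23 -5 0 0 0 255")

```text
time: 23.75
position: [0.5492, 0.1207, 0.145]
tool_rot: [-3.138, -0.113, -0.0]
ft_force: [0.9, -0.9, -0.8]
grip_width: 0.159
grip_force: 30.0
```

```bash
python3 - <<'E'
from h import *
s=ctrl.get_state(); T=s['position']; print(T,s['tool_rot'],s['ft_force'],s['time'])
for n in('side','top'):
    p=ctrl.get_image(n); P=pts(p)
    near=(abs(P[...,0]-T[0])<.09)&(abs(P[...,1]-T[1])<.07)&(p['depth']>0)
    hsv=cv2.cvtColor(p['frame'],cv2.COLOR_RGB2HSV)
    blue=near&(hsv[...,0]>95)&(hsv[...,0]<125)&(hsv[...,1]>90)&(P[...,2]>.06)
    q=P[blue]
    q=q[abs(q[:,2]-np.median(q[:,2]))<.01]
    A=np.c_[q[:,0]-T[0],q[:,1]-T[1],np.ones(len(q))]
    for _ in range(3):
        co=np.linalg.lstsq(A,q[:,2],rcond=None)[0]; k=abs(A@co-q[:,2])<.003; A=A[k];q=q[k]
    print(n,len(q),co,cv2.minAreaRect((q[:,:2]*1000).astype(np.float32)))
E
```

```text
[0.54917698 0.12069255 0.14502058] [-3.13786631e+00 -1.12572453e-01 -1.77605653e-05] [ 0.92431144 -0.92387533 -0.81252345] 23.75
side 299 [-0.01375916  0.02144775  0.1413178 ] ((547.6434936523438, 116.432373046875), (104.11980438232422, 68.9404525756836), 4.255142688751221)
top 284 [-0.0263892   0.00814532  0.14037226] ((550.6254272460938, 116.9627914428711), (114.19242095947266, 49.87578201293945), 4.652224063873291)
```

The cover is level and its plate is 4 mm below the TCP, so it should be resting at a TCP height of about 0.019. Lowering.

>>> move_arm(increments="1 0 -10 0 0 0 255; 0 0 -20 0 0 0 255; 0 0 -20 0 0 0 255; 0 0 -20 0 0 0 255; 0 0 -20 0 0 0 255; 0 0 -15 0 0 0 255; 0 0 -10 0 0 0 255; 0 0 -3 0 0 0 255")

```text
time: 24.52
position: [0.5497, 0.1141, 0.0249]
tool_rot: [3.139, 0.103, -0.007]
ft_force: [-1.0, -0.2, -0.8]
grip_width: 0.158
grip_force: 30.0
```

>>> move_arm(increments="0 0 -1 0 0 0 255; 0 0 -1 0 0 0 255; 0 0 -1 0 0 0 255; 0 0 0 0 0 0 255; 0 0 0 0 0 0 255; 0 0 0 0 0 0 255; 0 0 0 0 0 0 255; 0 0 0 0 0 0 255")

```text
time: 25.18
position: [0.5515, 0.1164, 0.0248]
tool_rot: [3.14, 0.107, 0.0]
ft_force: [0.4, -0.0, -0.6]
grip_width: 0.161
grip_force: 30.0
```

>>> move_arm(increments="0 0 -1 0 0 0 255; 0 0 -1 0 0 0 255; 0 0 -1 0 0 0 255; 0 0 -1 0 0 0 255; 0 0 -1 0 0 0 255; 0 0 0 0 0 0 255; 0 0 0 0 0 0 255; 0 0 0 0 0 0 255")

```text
time: 25.85
position: [0.5514, 0.1164, 0.0196]
tool_rot: [3.14, 0.107, -0.0]
ft_force: [0.7, -0.2, -1.7]
grip_width: 0.152
grip_force: 30.0
```

>>> move_arm(increments="0 0 -0.5 0 0 0 255; 0 0 -0.5 0 0 0 255; 0 0 -0.5 0 0 0 255; 0 0 0 0 0 0 255; 0 0 0 0 0 0 255; 0 0 0 0 0 0 255; 0 0 0 0 0 0 255; 0 0 0 0 0 0 255")

```text
time: 26.52
position: [0.5513, 0.1164, 0.019]
tool_rot: [3.139, 0.107, -0.0]
ft_force: [-3.4, -1.3, 6.7]
grip_width: 0.158
grip_force: 30.0
```

Contact at TCP z 0.019, as expected. Releasing slowly and then rising.

>>> move_arm(increments="0 0 0.5 0 0 0 255; 0 0 0 0 0 0 210; 0 0 0 0 0 0 190; 0 0 0 0 0 0 170; 0 0 0 0 0 0 150; 0 0 0 0 0 0 130; 0 0 0 0 0 0 120; 0 0 0 0 0 0 120")

```text
time: 27.18
position: [0.5513, 0.1164, 0.0185]
tool_rot: [3.14, 0.107, -0.0]
ft_force: [-0.4, -0.5, 0.4]
grip_width: 0.498
grip_force: 0.0
```

>>> move_arm(increments="0 0 3 0 0 0 120; 0 0 10 0 0 0 120; 0 0 20 0 0 0 120; 0 0 30 0 0 0 120; 0 0 35 0 0 0 120; 0 0 35 0 0 0 120; 0 -5 30 0 0 0 120; -20 -20 20 0 0 0 120")

```text
time: 27.85
position: [0.5344, 0.0952, 0.2063]
tool_rot: [-3.136, -0.114, -0.012]
ft_force: [0.1, -0.9, 0.2]
grip_width: 0.535
grip_force: 0.0
```

>>> move_arm(increments="-20 -30 0 0 0 0 120; -20 -30 0 0 0 0 120; -10 -35 0 0 0 0 120; 0 -30 0 0 0 0 120; 0 -20 0 0 0 0 120; 0 0 0 0 0 0 120; 0 0 0 0 0 0 120; 0 0 0 0 0 0 120")

```text
time: 28.52
position: [0.4816, -0.0523, 0.2022]
tool_rot: [-3.139, -0.109, -0.001]
ft_force: [-0.7, 0.3, 0.2]
grip_width: 0.527
grip_force: 0.0
```

```bash
python3 - <<'E'
from h import *
p=ctrl.get_image('side'); save(p,'side7.png')
t=ctrl.get_image('top')
for n,p in(('side',p),('top',t)):
    P=pts(p); hsv=cv2.cvtColor(p['frame'],cv2.COLOR_RGB2HSV)
    m=(abs(P[...,0]-.55)<.09)&(abs(P[...,1]-.116)<.07)&(hsv[...,0]>95)&(hsv[...,0]<125)&(hsv[...,1]>90)&(abs(P[...,2]-.015)<.006)
    q=P[m]; print(n,len(q),np.median(q[:,2]),np.polyfit(q[:,0],q[:,2],1),cv2.minAreaRect((q[:,:2]*1000).astype(np.float32)))
    for k in('mat','timer','bottle_amber','lens_cleaner'): print(k,[np.round(r['centre'],3) for r in ctrl.find_in(k,p)][:1])
print(ctrl.get_state()['position'],ctrl.get_state()['time'])
E
```

```text
side 419 0.014945746903158197 [-0.00643619  0.01841128] ((552.8842163085938, 113.36763000488281), (115.5039291381836, 72.60993957519531), 4.591268539428711)
mat [array([0.554, 0.082, 0.001])]
timer [array([ 0.361, -0.339,  0.018])]
bottle_amber [array([0.769, 0.006, 0.056])]
lens_cleaner [array([ 0.755, -0.268,  0.045])]
top 1159 0.015323119592127732 [-0.00841246  0.0199626 ] ((553.7047729492188, 116.47804260253906), (113.89944458007812, 67.95098114013672), 3.8377161026000977)
mat [array([0.574, 0.153, 0.004])]
timer [array([ 0.362, -0.324,  0.017])]
bottle_amber [array([0.766, 0.016, 0.071])]
lens_cleaner [array([0.552, 0.116, 0.009])]
[ 0.48140557 -0.05335798  0.20156449] 29.0167
```

View pics/side7.png

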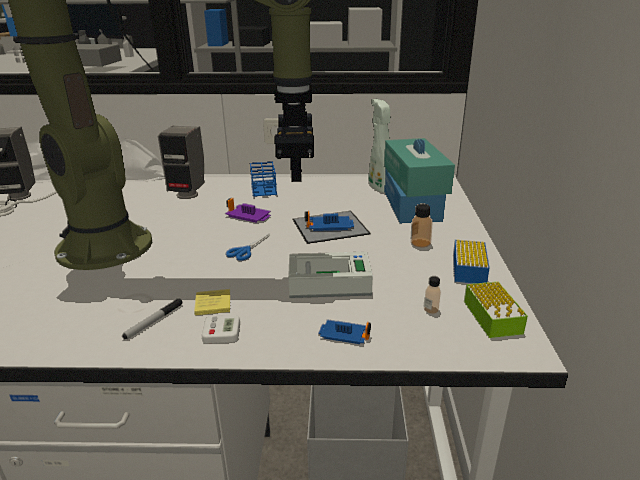

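The cover lies flat and right way up on the mat at about (330,222) px, its plate at z 0.015. The bay is open, the bystanders are where they were, and the arm is clear. Handing in.

```bash
python3 -c "
from bench import ctrl
print(ctrl.close_job())"
```

```text
the job is handed in; nothing more can be done
None
```

The battery bay is open and the blue cover lies flat and right way up, within a few millimetres of the mat's centre; the peak reading while pressing the tab was about 15 N, the bystanders are unmoved, and the job was handed in at about 29 s.

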